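# Ease the notebook out over the edge of the desk shelf

### The job

The larger of the two black notebooks lies flat on the low desk shelf and cannot be got hold of. Slide it, without lifting it, towards the sitter's side (away from the robot) long side first, until it sticks out about 5 cm past the shelf's front edge, roughly square to that edge, and leave it lying flat there, ready to be pinched. Leave the small notebook and the mug where they are.

Things in the scene. Friction and masses are not known exactly. Their poses are not given: they have to be found in the camera images.
- notebook: Larger black hardback notebook, rigid, 148 (x) by 210 (y) by 18 mm thick, 0.4 kg, loose and flat on the left or right half of the shelf. Origin: centre of its underside; long sides (along y) 74 mm either side of it. At the start its +x side faces the shelf's front edge within about 10 degrees, 20 to 60 mm inside it. Edges are plain upright faces; it slides under a push of 2 to 5 N.
- desk_shelf: Fixed wooden desk shelf: board 240 (x) by 800 mm (y), flat top 100 mm above the desk. Origin: on the desk under the board's centre. x points away from the robot, square to the front edge, which is at x = +120 mm; the rear edge, by the robot, at x = -120 mm. A black pen pot 72 mm wide (pens reach 145 mm over the board) is fixed at x = -40, y = -340 mm.
- pocket_book: Bystander: the small black notebook, 90 (its x) by 140 (its y) by 18 mm, loose and flat on the other half of the shelf. Origin: centre of its underside.
- mug: Bystander: white mug, 76 mm across and 90 mm high, with a handle on its +y side, standing loose near the shelf's left end. Origin: centre of its foot.

How it is judged:
By the outcome, as a careful person would: the job done as asked, in the order asked, and still so for the second after the job is handed in, with the robot touching nothing.
It also fails if it takes over 32 s, if anything falls off the work surface, if the arm or the gripper's body presses on something with over 40 N, if the wrist force passes 120 N, or if a joint passes its speed limit or range.

### The arm

A 6-joint arm with a two-finger parallel gripper is mounted at the origin on the work surface. World frame = base frame: x ahead of the robot, y to its left, z up, the work surface at z = 0. Lengths are in m, angles in rad, forces in N, time in s.
With the tool pointing down it reaches from about 0.25 to 0.8 m from the base axis. Payload 8.5 kg.
Tool frame: the origin (TCP) lies between the finger pads; the fingertips stand 22 mm ahead of it and the grasp point (between the pads) lies 3 mm ahead of it; z points along the fingers, y is the line along which they close (so a half turn about z gives the same grasp; the last joint's range is limited). The gripper opens to 85 mm and grips with 20 to 120 N. Pads are 22 mm wide; open, the fingers measure 114 mm over their backs; the gripper's body (76 mm by 85 mm) begins 54 mm behind the grasp point. The pads swing forward as they close: fully open they stand 13 mm farther back than shut.
Start: joints at [-1.107, 0.238, -0.013, 1.319, 0, 1.571], TCP at [0.235, -0.47, 0.253] pointing down, gripper open.
Joint ranges: [-2.66, 2.66], [-1.03, 1.9], [-1.14, 1.46], [-1.82, 2.27], [-1.45, 1.34], [-3.14, 3.14]. Speed limits (rad/s): [2.22, 2.22, 2.79, 3.14, 3.14, 3.14].

### API

Orientations are given as a unit quaternion [w, x, y, z].
In Python, from rig import manip gives the robot as it stands.
- The arm moves only by the tool arm_command, never from a script. Its argument "plan" is a list of rows, each a list of 5 numbers: the opening, from 0 (shut) to 1 (fully open), then the shift along the world's x, y, z in m, then the turn about the world's z in degrees. In form: [[gripper, x, y, z, twist], ...]. A call has 1 to 10 rows; each row is the pose to reach, as a shift and turn from the pose commanded when the call began; what a row does not reach only later rows make up. A row lasts 1/12 s, in which the tool goes at most 41.7 mm and 7.16 degrees, less where a joint would pass 70% of its speed; a pose out of reach is approached as far as the arm can. A call with a gripper value outside its range is refused whole. The fingers move at their own pace and stop on an object; "grip_force" is the grip in N (left out, the last holds). Time passes only in rows, so rows that repeat a pose let the fingers close. It gives the time, the measured TCP pose, the force, the opening and the grip force at its end, in the units of the state.
- manip.sense(): the state, without advancing time (a new reading comes with each control period).
- manip.camera(name): name is "scene" or "top" or "wrist"; returns a dict with "frame" (420x560x3 uint8, red, green, blue), "depth" (420x560 float32, m along the optical axis (not along the pixel's ray), 0 where there is no reading), "fx", "fy", "cx", "cy" (pixels), "dist_coeffs" ([k1, k2, p1, p2, k3] as OpenCV has them; the pictures are not rectified), "rvec" (rotation vector, rad) and "tvec" (3), from world to camera coordinates, as OpenCV has them. Camera axes: x right, y down, z forward; pixel columns grow to the right and rows downward; lengths in m; the calibration is good to about 2 mm. A picture is of the moment at which its call begins.
- manip.finish_job(): hands the job in; it is judged then, once.
The state is a dict: "time_s": time; "joints": joint angles; "joint_vel": joint speeds; "effort": joint torques, N m; "tcp_pos": TCP position; "orientation": TCP orientation; "ft_force": force on the tool from outside, world axes, zero at the start; "torque": the same for the moment, N m; "opening": finger opening in m; "grasp_force": force on a finger pad.
Only numpy, scipy, OpenCV 4.12 (cv2) and the standard library are available. Lean on these libraries where they do the work, as an engineer would, in place of code of your own. Each camera call takes 0.05 s, during which the arm holds its last target. There are 200 camera calls.

## Working session

There is one attempt and no reset: what is moved stays moved. The work goes in short steps, Python scripts to look and compute and a tool call to move; the robot and the scene stay as the last step left them, time stands still between calls to the robot, and variables do not carry over. Pictures are saved under pics/ and viewed, at most 10 in all, crops included, and the job is handed in when it is done.

Besides the shell and the picture viewer there is one more tool, called as a command line: name --pt "numbers of a row" for each row, then --argument value for the rest. arm_command: Moves the arm, as the interface text tells. Its arguments: {"type":"object","properties":{"plan":{"type":"array"},"grip_force":{"type":"number"}},"required":["plan"]}

```bash
mkdir -p pics; cat > h.py <<'E'
import cv2,numpy as np
from rig import manip
def grab(n,tag):
    c=manip.camera(n); cv2.imwrite(f'pics/{tag}.png',c['frame'][:,:,::-1]); np.save(f'pics/{tag}.npy',c,allow_pickle=True); return c
def load(tag): return np.load(f'pics/{tag}.npy',allow_pickle=True).item()
def ray(c,pts):
    K=np.array([[c['fx'],0,c['cx']],[0,c['fy'],c['cy']],[0,0,1]]);
    u=cv2.undistortPoints(np.array(pts,float).reshape(-1,1,2),K,np.array(c['dist_coeffs'],float)).reshape(-1,2)
    R=cv2.Rodrigues(np.array(c['rvec'],float))[0]; t=np.array(c['tvec'],float).ravel()
    return np.c_[u,np.ones(len(u))]@R, -R.T@t
def onz(c,pts,z):
    d,o=ray(c,pts); return o+d*((z-o[2])/d[:,2])[:,None]
E
python3 - <<'E'
from h import *
grab('top','top0'); grab('scene','scene0'); s=manip.sense(); print(s['time_s'],s['tcp_pos'],s['orientation'])
E
```

```text
0.1 [ 0.2347062  -0.46922112  0.25272521] [-6.45916621e-04  9.73231263e-01  2.29827041e-01 -1.50877754e-04]
```

View pics/top0.png

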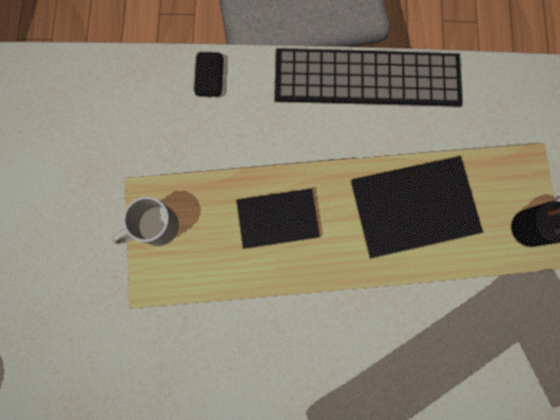

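View pics/scene0.png

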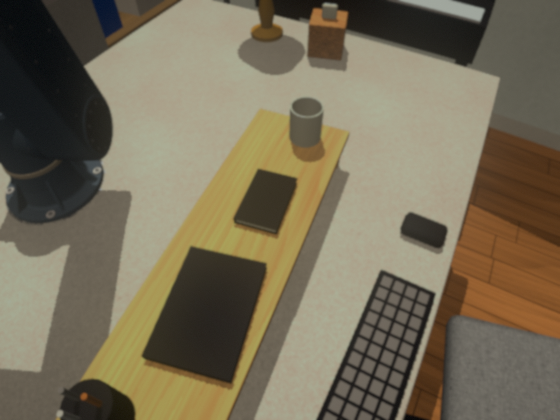

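The top view shows the notebook with corners near (352,179), (460,157), (482,232) and (371,257). The shelf's front edge runs from (126,177) to (545,143) and its rear edge starts at (129,307). The pen pot is at the right end, and the small notebook and mug are on the left.

```bash
python3 - <<'E'
from h import *
c=load('top0')
sh=onz(c,[(126,177),(545,143),(129,307),(558,270)],.1); nb=onz(c,[(352,179),(460,157),(482,232),(371,257)],.118)
print(sh.round(4),nb.round(4))
f=sh[1]-sh[0]; print('shelf yaw',np.degrees(np.arctan2(-f[1],-f[0]))-0, 'len',np.linalg.norm(f))
print(np.linalg.norm(np.diff(nb,axis=0),axis=1))
ey=(sh[0]-sh[1])[:2]; ey/=np.linalg.norm(ey); ex=np.array([ey[1],-ey[0]])
print('ex',ex,np.degrees(np.arctan2(ex[1],ex[0])))
n=nb.mean(0)[:2]; print('centre',n)
for p in nb: print('dist to front', (sh[0][:2]-p[:2])@ex, (p[:2]-n)@ey)
e=nb[0]-nb[1]; print('nb yaw',np.degrees(np.arctan2(-e[0],e[1])))
e=nb[3]-nb[2]; print('nb yaw',np.degrees(np.arctan2(-e[0],e[1])))
print('pot',onz(c,[(540,225)],.2))
im=c['frame'][120:320,330:560]; cv2.imwrite('pics/crop0.png',cv2.resize(im,None,fx=3,fy=3,interpolation=cv2.INTER_CUBIC)[:,:,::-1])
E
```

```text
[[ 0.6233  0.4206  0.1   ]
 [ 0.7083 -0.3727  0.1   ]
 [ 0.3857  0.3978  0.1   ]
 [ 0.4672 -0.3804  0.1   ]] [[ 0.6246  0.0016  0.118 ]
 [ 0.671  -0.1989  0.118 ]
 [ 0.5325 -0.2335  0.118 ]
 [ 0.4837 -0.0319  0.118 ]]
shelf yaw 96.11252281223273 len 0.7978312761983143
[0.20583732 0.14281181 0.20741548]
ex [0.99431469 0.1064814 ] 6.1125228122327195
centre [ 0.5779648  -0.11567747]
dist to front 0.04328530990712496 0.11165747757661765
dist to front 0.018517406526898976 -0.09268427608324636
dist to front 0.15997369812313672 -0.11231413300901587
dist to front 0.18693992196518272 0.09334093151564454
nb yaw 13.023530514434984
nb yaw 13.582731112427787
pot [[ 0.53615958 -0.29728469  0.2       ]]
```

View pics/crop0.png

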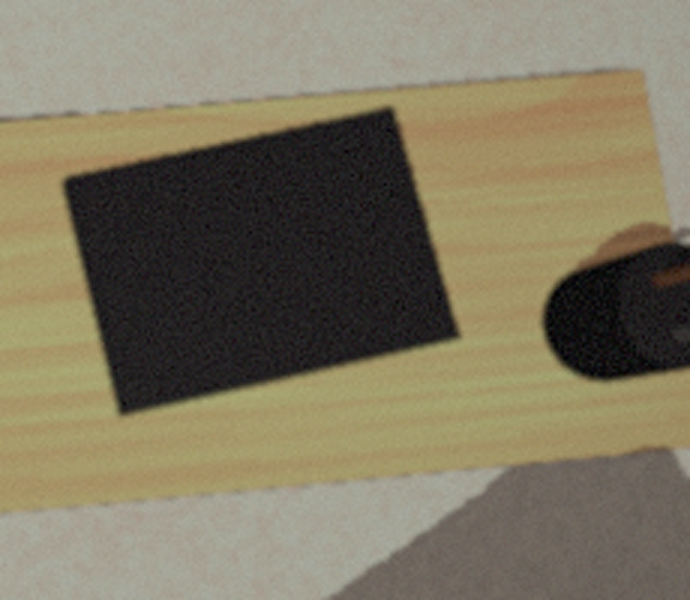

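arm_command --pt "1 0.01 0.036 0 -2" --pt "1 0.02 0.072 0 -5" --pt "1 0.04 0.108 0 -8" --pt "1 0.06 0.144 0 -11" --pt "1 0.085 0.176 0 -14" --pt "1 0.108 0.209 0 -17" --pt "1 0.13 0.242 0 -20.5" --pt "1 0.155 0.274 0 -20.5" --pt "1 0.18 0.306 0 -20.5" --pt "1 0.205 0.332 0 -20.5"

```text
time_s: 0.93
tcp_pos: [0.4404, -0.1351, 0.2533]
orientation: [-0.0, 0.999, 0.053, -0.0]
ft_force: [0.7, -2.1, 0.3]
opening: 0.0858
grasp_force: 0.0
```

arm_command --pt "1 0.026 0.01 0 0" --pt "1 0.026 0.01 -0.03 0" --pt "1 0.026 0.01 -0.06 0" --pt "1 0.026 0.01 -0.085 0" --pt "1 0.026 0.01 -0.1 0" --pt "1 0.026 0.01 -0.1 0"

```text
time_s: 1.43
tcp_pos: [0.4637, -0.1268, 0.15]
orientation: [-0.001, 0.999, 0.053, -0.003]
ft_force: [-0.1, 0.3, -0.6]
opening: 0.0856
grasp_force: 0.0
```

```bash
python3 - <<'E'
from h import *
grab('wrist','w1'); grab('scene','s1'); s=manip.sense(); print(s['time_s'],s['tcp_pos'],s['orientation'],s['ft_force'])
a,b=[cv2.imread(f'pics/{t}.png') for t in('w1','s1')]
cv2.imwrite('pics/v1.png',cv2.resize(b[180:420,60:380],None,fx=2.4,fy=2.4,interpolation=cv2.INTER_CUBIC))
E
```

```text
1.5333 [ 0.46559177 -0.12743416  0.15326882] [-2.39042181e-04  9.98595671e-01  5.29745532e-02 -5.70990576e-04] [ 0.63168942  0.15301705 -0.08532228]
```

View pics/v1.png

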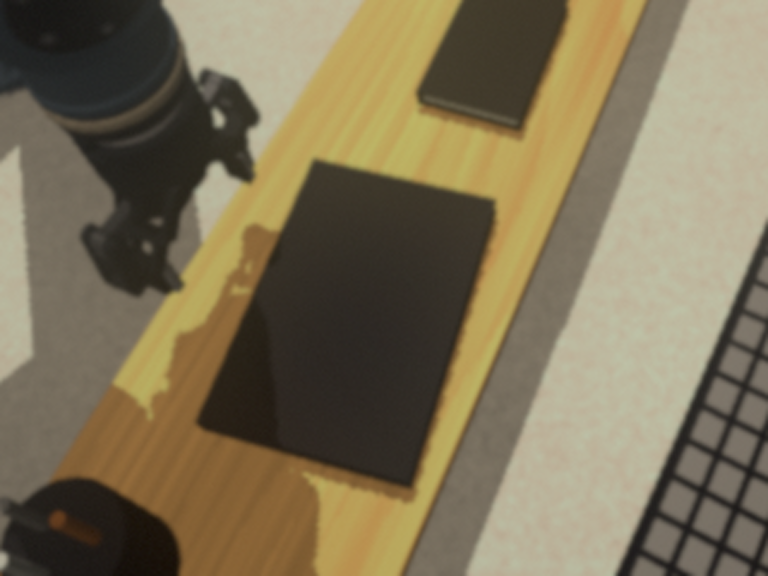

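View pics/w1.png

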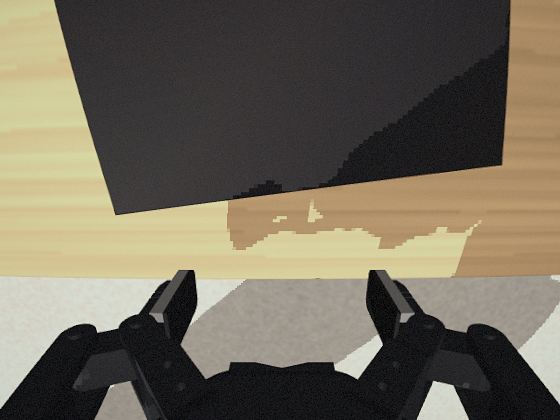

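The wrist view shows the notebook's rear edge from (116,214) to (502,165). The two open fingertips are behind it near (187,272) and (378,272). I'll get the heights of the tips from the depth image.

```bash
python3 - <<'E'
from h import *
c=load('w1')
def p3(u,v):
    d,o=ray(c,[(u,v)]); return o+d[0]*c['depth'][int(v),int(u)]
ey=np.array([-.1065,.9943]);ex=np.array([.9943,.1065]);m=np.array([.6658,.024])
def sh(p): q=p[:2]-m; return np.r_[q@ex,q@ey,p[2]].round(4)
for q in [(187,273),(190,290),(378,273),(372,290),(186,280),(376,280)]: print(q,sh(p3(*q)))
for q in onz(c,[(116,214),(502,165)],.118): print('rear',sh(q))
for q in onz(c,[(50,276),(500,277)],.1): print('shelf rear',sh(q))
print('tcp',sh(np.array(manip.sense()['tcp_pos'])))
E
```

```text
(187, 273) [-0.2068 -0.0852  0.1474]
(190, 290) [-0.2139 -0.0868  0.1507]
(378, 273) [-0.2067 -0.1745  0.1477]
(372, 290) [-0.2144 -0.1717  0.15  ]
(186, 280) [-0.206  -0.0871  0.155 ]
(376, 280) [-0.2072 -0.172   0.153 ]
rear [-0.1873 -0.0386  0.118 ]
rear [-0.1603 -0.2456  0.118 ]
shelf rear [-0.2372  0.0272  0.1   ]
shelf rear [-0.2379 -0.2759  0.1   ]
tcp [-0.2152 -0.1292  0.1533]
```

arm_command --pt "1 0 -0.005 -0.015 0" --pt "1 0 -0.005 -0.028 0" --pt "1 0 -0.005 -0.034 0" --pt "1 0 -0.005 -0.038 0" --pt "1 0 -0.005 -0.038 0" --pt "1 0 -0.005 -0.038 0"

```text
time_s: 2.03
tcp_pos: [0.4662, -0.1326, 0.1161]
orientation: [0.0, 0.999, 0.053, 0.0]
ft_force: [-0.3, 0.2, -0.4]
opening: 0.0851
grasp_force: 0.0
```

arm_command --pt "1 0.006 0.0006 0 0" --pt "1 0.012 0.0013 0 0" --pt "1 0.018 0.0019 0 0" --pt "1 0.024 0.0026 0 0" --pt "1 0.029 0.0031 0 0" --pt "1 0.034 0.0036 0 0" --pt "1 0.039 0.0042 0 0" --pt "1 0.044 0.0047 0 0" --pt "1 0.049 0.0052 0 0" --pt "1 0.052 0.0056 0 0"

```text
time_s: 2.87
tcp_pos: [0.5186, -0.1269, 0.1152]
orientation: [-0.0, 0.999, 0.053, 0.0]
ft_force: [-1.5, 0.5, 0.6]
opening: 0.0856
grasp_force: 0.8
```

```bash
python3 - <<'E'
from h import *
c=grab('wrist','w2'); grab('top','t2'); s=manip.sense(); print(s['time_s'],s['tcp_pos'],s['ft_force'])
a,b=[cv2.imread(f'pics/{t}.png') for t in('w2','t2')]
cv2.imwrite('pics/v2.png',np.vstack([cv2.resize(a,(400,300)),cv2.resize(b[120:285,330:550],(400,300))]))
E
```

```text
2.9667 [ 0.51866432 -0.12695579  0.11524347] [-0.79560591  0.16189279  0.24498916]
```

View pics/v2.png

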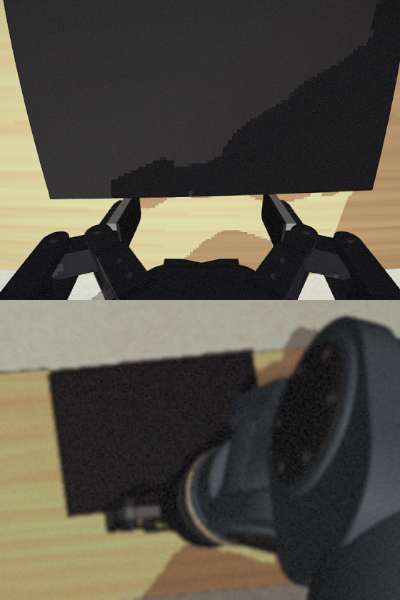

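The book is now nearly square to the fingers, with its front edge just reaching the shelf edge. Its rear edge runs from (50,198) to (373,190) in the upper half. I'll keep pushing.

arm_command --pt "1 0.005 0.0005 0 0" --pt "1 0.01 0.0011 0 0" --pt "1 0.015 0.0016 0 0" --pt "1 0.02 0.0021 0 0" --pt "1 0.025 0.0027 0 0" --pt "1 0.03 0.0032 0 0" --pt "1 0.035 0.0037 0 0" --pt "1 0.04 0.0043 0 0" --pt "1 0.045 0.0048 0 0" --pt "1 0.047 0.005 0 0"

```text
time_s: 3.8
tcp_pos: [0.5657, -0.1218, 0.1153]
orientation: [-0.0, 0.999, 0.053, 0.0]
ft_force: [-3.1, 0.1, 1.7]
opening: 0.0852
grasp_force: 1.3
```

```bash
python3 - <<'E'
from h import *
c=grab('top','t3'); grab('wrist','w3'); s=manip.sense(); print(s['time_s'],s['tcp_pos'],s['ft_force'])
a=cv2.imread('pics/t3.png');b=cv2.imread('pics/w3.png')
cv2.imwrite('pics/v3.png',np.vstack([cv2.resize(b,(400,300)),cv2.resize(a[120:260,330:520],(400,295))]))
E
```

```text
3.9 [ 0.56558659 -0.12183201  0.11526181] [0.73457161 0.34038762 0.94955754]
```

View pics/v3.png

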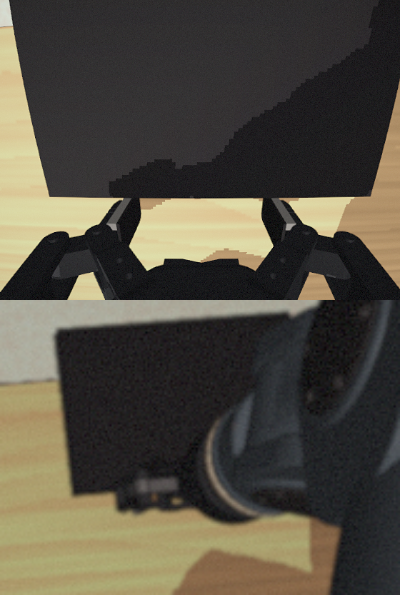

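The book is square to the fingers and sticks well out past the front edge. Its front-left corner is at about (356.6,134.5) in the full picture and the shelf edge is just left of it.

```bash
python3 - <<'E'
from h import *
c=load('t3')
m=np.array([.6658,.024]);ey=np.array([-.1065,.9943]);ex=np.array([.9943,.1065])
for q in onz(c,[(356.6,134.5),(466.8,127),(365,213.5)],.118): print(((q[:2]-m)@ex).round(4),((q[:2]-m)@ey).round(4))
w=load('w3')
for q in onz(w,[(49*1.4,196*1.4),(371*1.4,196*1.4)],.118): print('rear',((q[:2]-m)@ex).round(4),((q[:2]-m)@ey).round(4))
E
```

```text
0.0399 -0.0357
0.0378 -0.2439
-0.1085 -0.0343
rear -0.1031 -0.0372
rear -0.1038 -0.2462
```

Overhang is 40–45 mm so far, so I'll push 7 mm more, then back off and rise.

arm_command --pt "1 0.003 0.0003 0 0" --pt "1 0.005 0.0005 0 0" --pt "1 0.007 0.0007 0 0" --pt "1 0.007 0.0007 0 0" --pt "1 -0.005 -0.0005 0 0" --pt "1 -0.02 -0.002 0 0" --pt "1 -0.03 -0.003 0 0" --pt "1 -0.03 -0.003 0.03 0" --pt "1 -0.03 -0.003 0.07 0" --pt "1 -0.03 -0.003 0.11 0"

```text
time_s: 4.73
tcp_pos: [0.5339, -0.1248, 0.2262]
orientation: [-0.0, 0.999, 0.053, -0.001]
ft_force: [0.8, -0.6, -0.6]
opening: 0.0855
grasp_force: 0.0
```

arm_command --pt "1 -0.03 -0.005 0.03 0" --pt "1 -0.06 -0.01 0.05 0" --pt "1 -0.1 -0.015 0.05 0" --pt "1 -0.14 -0.02 0.05 0" --pt "1 -0.16 -0.02 0.05 0" --pt "1 -0.16 -0.02 0.05 0"

```text
time_s: 5.23
tcp_pos: [0.371, -0.1447, 0.2761]
orientation: [0.0, 0.999, 0.052, 0.0]
ft_force: [0.9, 0.5, 0.4]
opening: 0.0856
grasp_force: 0.0
```

```bash
python3 - <<'E'
from h import *
c=grab('top','t4'); s=manip.sense(); print(s['time_s'],s['tcp_pos'],s['ft_force'])
cv2.imwrite('pics/v4.png',cv2.resize(c['frame'][100:300,330:560],None,fx=3,fy=3,interpolation=cv2.INTER_CUBIC)[:,:,::-1])
E
```

```text
5.2833 [ 0.37332978 -0.14498668  0.27616943] [ 0.0026529  -0.17507614  0.35020626]
```

View pics/v4.png

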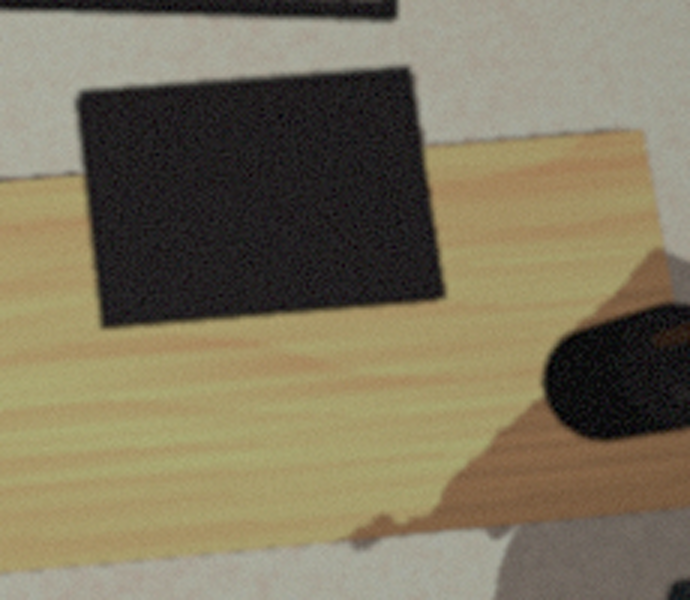

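The book lies flat with corners at crop pixels (79,92), (409,67), (443,297) and (103,327). The shelf edge passes (0,181), (82,174), (427,146) and (643,129).

```bash
python3 - <<'E'
from h import *
c=load('t4'); f=lambda L:[(330+(u+.5)/3-.5,100+(v+.5)/3-.5) for u,v in L]
e=onz(c,f([(0,181),(82,174),(427,146),(643,129)])+[(126,177)],.1)[:,:2]; n=onz(c,f([(79,92),(409,67),(443,297),(103,327)]),.118)[:,:2]
k=np.polyfit(e[:,1],e[:,0],1); a=np.arctan(k[0]); print('edge yaw',-np.degrees(a))
print('past front',((n[:,0]-np.polyval(k,n[:,1]))*np.cos(a)).round(4))
p=n.mean(0);print('centre past',(p[0]-np.polyval(k,p[1]))*np.cos(a)+.074)
E
```

```text
edge yaw 6.174406579103737
past front [ 0.0476  0.0471 -0.0994 -0.0999]
centre past 0.04785410668056242
```

```bash
python3 -c "
from rig import manip
print(manip.finish_job())"
```

```text
the job is handed in; nothing more can be done
None
```

The larger notebook now lies flat and square, sticking out about 48 mm past the shelf's front edge by the last top view; the arm never went near the small notebook or mug, and the job is handed in.

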